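# Index the exhibit turntable by one notch

## Robot

A 7-joint arm with a two-finger parallel gripper is mounted at the origin on the work surface. World frame = base frame: x ahead of the robot, y to its left, z up, the work surface at z = 0. Lengths are in mm, angles in rad, forces in N, time in s.
With the tool pointing down it reaches from about 400 to 850 mm from the base axis. Payload 10.4 kg.
Tool frame: the origin (TCP) lies on the centre line of the jaws, within the pads' length; the fingertips stand 25 mm ahead of it and the grasp point (between the pads) lies 6 mm ahead of it; z points along the fingers, y is the line along which they close (so a half turn about z gives the same grasp; the last joint's range is limited). The gripper opens to 85 mm and grips with 20 to 120 N. Pads are 22 mm wide; open, the fingers measure 114 mm over their backs; the gripper's body (76 mm by 85 mm) begins 54 mm behind the grasp point. The pads swing forward as they close: fully open they stand 13 mm farther back than shut.
Start: joints at [-0.023, 0.332, -0.065, 1.46, 0.022, 1.35, -0.088], TCP at [625.019, 0.018, 256.338] pointing down, gripper open.
Joint ranges: [-2.6, 2.6], [-0.5, 2.12], [-1.47, 1.34], [0.16, 2.42], [-1.27, 4.41], [0.06, 2.06], [-2.6, 2.6]. Speed limits (rad/s): [2.22, 2.22, 2.79, 2.79, 3.14, 3.14, 3.14].

## Interface

Orientations are given as a unit quaternion [x, y, z, w].
In Python, from cell import * gives the robot as it stands.
- The arm moves only by the tool move_arm, never from a script. Its argument "moves" is a list of rows, each an object with "xyz": the shift along the tool's x, y, z normalised to -1 to 1, where 1 is 0.12 m, a list of three; "spin": the turn about the tool's z normalised to -1 to 1, where 1 is 2 rad. In form: [{"xyz": [x, y, z], "spin": spin}, ...]. A call has 1 to 12 rows; each row is the pose to reach, as a shift and turn from the pose commanded when the call began, along the tool's axes at that moment; what a row does not reach only later rows make up. A row lasts 1/8 s, in which the tool goes at most 62.5 mm and 10.7 degrees, less where a joint would pass 70% of its speed; a pose out of reach is approached as far as the arm can. A call with a number of a shift or a turn outside -1 to 1 is refused whole. A call with a gripper value outside its range is refused whole. "grip" is the gripper's target within -1 to 1 (shut at 1, half-way at 0, fully open at -1), set as the call begins (left out, the last holds). The fingers move at their own pace and stop on an object; "grip_force" is the grip in N (left out, the last holds). Time passes only in rows, so rows that repeat a pose let the fingers close. It gives the time, the measured TCP pose, the force, the opening and the grip force at its end, in the units of the state.
- read_state(): the state, without advancing time (a new reading comes with each control period).
- read_camera(name): name is "scene" or "side" or "wrist"; returns the picture (400x640x3 uint8, red, green, blue); there is no depth.
- get_calibration(name): a dict with "vfov" (degrees; the focal length in pixels is half the picture's height over the tangent of half this angle, whatever the lens; pixels are square), "cx", "cy" (the principal point, pixels), "dist_coeffs" ([k1, k2, p1, p2, k3] as OpenCV has them; the pictures are not rectified), "position" and "rotation" of the camera in the world. Camera axes: x right, y down, z forward; pixel columns grow to the right and rows downward; lengths in mm; the calibration is good to about 2 mm. A picture is of the moment at which its call begins: read the wrist's pose just before it. get_calibration takes no time and is no camera call; for the wrist camera it gives the pose at the moment of the call.
- finish_job(): hands the job in; it is judged then, once.
The state is a dict: "clock": time; "q": joint angles; "dq": joint speeds; "effort": joint torques, N m; "tool_pos": TCP position; "ee_rot": TCP orientation; "force": force on the tool from outside, world axes, zero at the start; "moment": the same for the moment, N m; "finger_gap": opening from 0.0 (shut) to 1.0 (fully open); "finger_force": force on a finger pad.
Only numpy, scipy, OpenCV 4.12 (cv2) and the standard library are available. Lean on these libraries where they do the work, as an engineer would, in place of code of your own. Each camera call takes 0.05 s, during which the arm holds its last target. There are 200 camera calls.

## Task

A brass padlock is being photographed on the indexing turntable. Press the orange plunger down to free the turntable, turn it anticlockwise (seen from above) by one notch and let the plunger spring up into that next notch, then take the hand away. The padlock must ride round standing where it is without being touched or lifted, and the jar, the sample tray and the loupe stay where they are.

Things in the scene. Friction and masses are not known exactly. Their poses are not given: they have to be found in the camera images.
- turntable_top (a point): Centre of the white top of the turntable, on its vertical turning axis, 56 mm above the desk. The disc is 152 mm across; beneath it lies a fixed aluminium plate, about 190 mm across, with eight open notches in its rim, 45 degrees apart, on a grey foot 240 mm across. The stand is fixed to the desk; its place and heading vary.
- plunger_dish (a point): Centre of the dish floor of the orange plunger: a round cup on a vertical stem at the end of a dark arm of the turntable, 106 mm from the turning axis. It moves with the plunger. Dish floor 86 mm above the desk when the plunger is up; inside diameter 50 mm, rim 10 mm higher than the floor, 4 mm thick, outside diameter 58 mm. Pressing in the dish and moving sideways carries the turntable round. Nothing needs gripping.
- plunger (a joint): Plunger travel in m: 0 is up, locked in a notch; 0.012 is fully down. A spring pushes it up with about 3 N at the top and 6 N at the bottom. Pressed less than about 0.005 it stays locked; from about 0.009 down its tooth is clear below the notched plate and the turntable turns freely; between two notches a released plunger stays down at about 0.008 against the plate's underside and springs up when it is within about 2 degrees of a notch.
- turntable (a joint): Turntable angle in rad, growing anticlockwise seen from above; it starts locked at 0. The next notch is at 0.785 (45 degrees). Light friction holds it where it is left; locked, it has under 1 degree of play.
- next_notch (a point): Fixed point on the stand, in the mouth of the next notch anticlockwise, 87.5 mm from the turning axis and 43 mm above the desk (top of the notched plate). The plunger dish stands on this line from the axis, 106 mm out, when the turntable is locked there.
- padlock: Brass padlock, 38 x 18 mm and 49 mm high, steel shackle up, standing loose near the middle of the turntable. Origin at the centre of its underside, z up, x along its width.
- jar: Amber specimen jar, 48 mm across, 65 mm high, loose on the desk beside the turntable. Origin at the centre of its underside.
- sample_tray: Clear tray 85 x 55 mm with upright brass samples, 35 mm high, loose on the desk beside the turntable. Origin at the centre of its underside.
- loupe: Black magnifying loupe, a round stub 38 mm across and 42 mm high, standing loose on the desk beside the turntable. Origin at the centre of its underside.
Not all that is in view belongs to the job. What is shaped like the padlock but black or turquoise is not meant.

How it is judged:
By the outcome, as a careful person would: the job done as asked, in the order asked, and still so for the second after the job is handed in, with the robot touching nothing.
It also fails if it takes over 35 s, if anything falls off the work surface, if the arm or the gripper's body presses on something with over 40 N, if the wrist force passes 120 N, or if a joint passes its speed limit or range.

## Working session

There is one attempt and no reset: what is moved stays moved. The work goes in short steps, Python scripts to look and compute and a tool call to move; the robot and the scene stay as the last step left them, time stands still between calls to the robot, and variables do not carry over. Pictures are saved under pics/ and viewed, at most 10 in all, crops included, and the job is handed in when it is done.

Besides the shell and the picture viewer there is one more tool, called after ">>>" by a JSON object that holds its "api" and its "payload", one argument or row to a line. move_arm: Moves the arm, as the interface text tells. Scaled input: -1 to 1 covers 0.12 m each way for a shift and 2 rad each way for a turn. Its arguments: {"type":"object","properties":{"moves":{"type":"array","items":{"type":"object","properties":{"xyz":{"type":"array","items":{"type":"number"}},"spin":{"type":"number"}}}},"grip":{"type":"number"},"grip_force":{"type":"number"}},"required":["moves"]}

```bash
mkdir -p pics; ls; cat > h.py <<'E'
from cell import *
import numpy as np, cv2, json
def cam(n):
    c=get_calibration(n); f=200/np.tan(np.radians(c["vfov"]/2))
    K=np.array([[f,0,c["cx"]],[0,f,c["cy"]],[0,0,1.]])
    R=np.array(c["rotation"],float)
    if R.size==4:
        from scipy.spatial.transform import Rotation as Ro
        R=Ro.from_quat(R).as_matrix()
    return K,np.array(c["dist_coeffs"],float),np.array(c["position"],float),R.reshape(3,3)
def atz(C,px,z):
    K,d,p,R=C
    u=cv2.undistortPoints(np.array([px],float).reshape(-1,1,2),K,d).reshape(-1,2)
    r=np.c_[u,np.ones(len(u))]@R.T
    return p+r*((z-p[2])/r[:,2])[:,None]
def proj(C,P):
    K,d,p,R=C
    return cv2.projectPoints((np.array(P,float).reshape(-1,3)-p)@R,np.zeros(3),np.zeros(3),K,d)[0].reshape(-1,2)
E
python3 - <<'E'
from h import *
s=read_state();print(s["tool_pos"],s["ee_rot"],s["clock"])
a=[]
for n in("scene","side"):
    im=read_camera(n);cv2.imwrite(f"pics/{n}.png",im[...,::-1]);c=get_calibration(n);print(n,c)
im=read_camera("wrist");cv2.imwrite("pics/wrist.png",im[...,::-1]);print(get_calibration("wrist"))
E
```

```text
pics
[6.24674632e+02 2.61908705e-02 2.55537397e+02] [ 7.07080917e-01  7.07132309e-01 -5.09933525e-04 -4.62720130e-04] 0.0
scene {'vfov': 43.877194764024296, 'cx': 316.7511206498368, 'cy': 208.36386538691036, 'dist_coeffs': array([-0.03114299,  0.        ,  0.        ,  0.        ,  0.        ]), 'position': array([1164.18773162,  -80.28186196,  686.04915425]), 'rotation': array([ 0.69518122,  0.6079863 , -0.25630719, -0.28527593])}
side {'vfov': 47.89756979428341, 'cx': 320.51892070302955, 'cy': 199.42374334475176, 'dist_coeffs': array([0.02046113, 0.        , 0.        , 0.        , 0.        ]), 'position': array([459.08135428, 572.10944793, 765.20683267]), 'rotation': array([-0.08268055,  0.93400855, -0.34560182,  0.03676039])}
{'vfov': 60.306498353782416, 'cx': 320.9469891652349, 'cy': 197.93759949096042, 'dist_coeffs': array([-0.04697361,  0.        ,  0.        ,  0.        ,  0.        ]), 'position': array([623.72278823,  71.29020844, 373.5955724 ]), 'rotation': array([ 9.89699981e-01, -8.85033845e-05, -3.92639566e-04,  1.43156506e-01])}
```

View pics/scene.png

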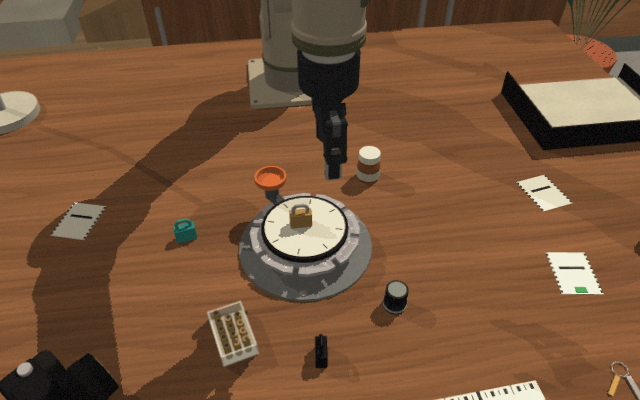

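View pics/side.png

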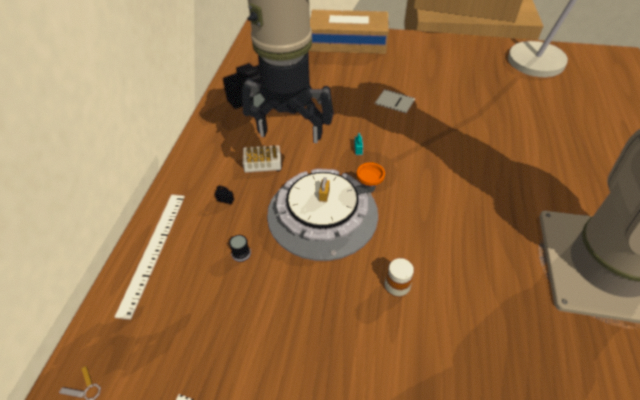

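View pics/wrist.png

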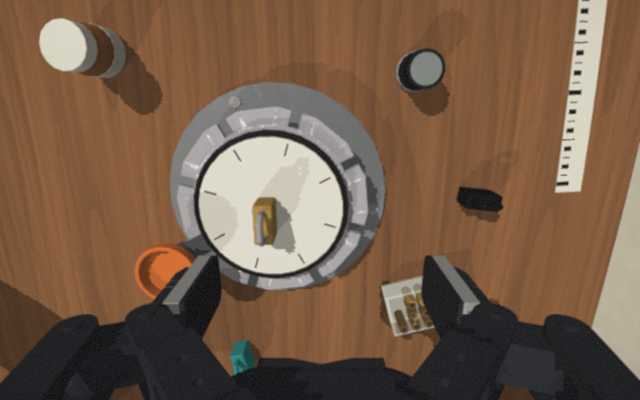

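Wrist: disc centre ≈(271,204), orange dish ≈(166,272), brass padlock ≈(264,220), jar (85,45), loupe (420,68), tray (410,305); the decoys are black (480,198) and turquoise (242,355). Scene: dish (270,178), disc (305,227). Side: dish (371,175), disc (322,199). The plunger is the only orange cup; the round orange object at scene (590,50) is far away in the background.

```bash
python3 - <<'E'
from h import *
from scipy.optimize import least_squares
def circ(P,R=None):
    if R: return least_squares(lambda v:np.hypot(*(P-v[:2]).T)-R,P.mean(0),loss="soft_l1").x
    return least_squares(lambda v:np.hypot(*(P-v[:2]).T)-v[2],[*P.mean(0),50],loss="soft_l1").x
rois={"scene":((240,160,300,200),(250,185,360,270)),"side":((350,155,395,195),(275,165,370,235)),"wrist":((125,235,225,310),(180,120,360,285))}
for n in rois:
    im=cv2.imread(f"pics/{n}.png");C=cam(n);hsv=cv2.cvtColor(im,cv2.COLOR_BGR2HSV)
    x0,y0,x1,y1=rois[n][0]
    m=np.zeros(im.shape[:2],np.uint8);m[y0:y1,x0:x1]=cv2.inRange(hsv,(3,190,100),(13,255,255))[y0:y1,x0:x1]
    c=max(cv2.findContours(m,0,1)[0],key=cv2.contourArea); h=cv2.convexHull(c).reshape(-1,2)
    print(n,"orange px",h.min(0),h.max(0)," free fit z96",circ(atz(C,c.reshape(-1,2),96)[:,:2]).round(1))
    x0,y0,x1,y1=rois[n][1]
    w=np.zeros_like(m);w[y0:y1,x0:x1]=cv2.inRange(hsv,(15,0,120),(50,75,255))[y0:y1,x0:x1]
    c=max(cv2.findContours(w,0,1)[0],key=cv2.contourArea);h=cv2.convexHull(c).reshape(-1,2)
    print("  white",h.min(0),h.max(0),circ(atz(C,h,56)[:,:2]).round(1))
im=cv2.imread("pics/scene.png")[150:310,220:400];cv2.imwrite("pics/crop.png",cv2.resize(im,None,fx=4,fy=3.75,interpolation=2)[:600])
E
```

```text
scene orange px [256 166] [285 189]  free fit z96 [487.4 -80.7  26.8]
  white [264 198] [344 256] [573.8 -31.1  70.2]
side orange px [355 161] [383 185]  free fit z96 [483.5 -79.2  28.5]
  white [288 171] [356 224] [575.1 -33.7  71.6]
wrist orange px [137 246] [190 291]  free fit z96 [483.1 -74.   16. ]
  white [199 136] [342 273] [574.2 -33.7  70.4]
```

View pics/crop.png

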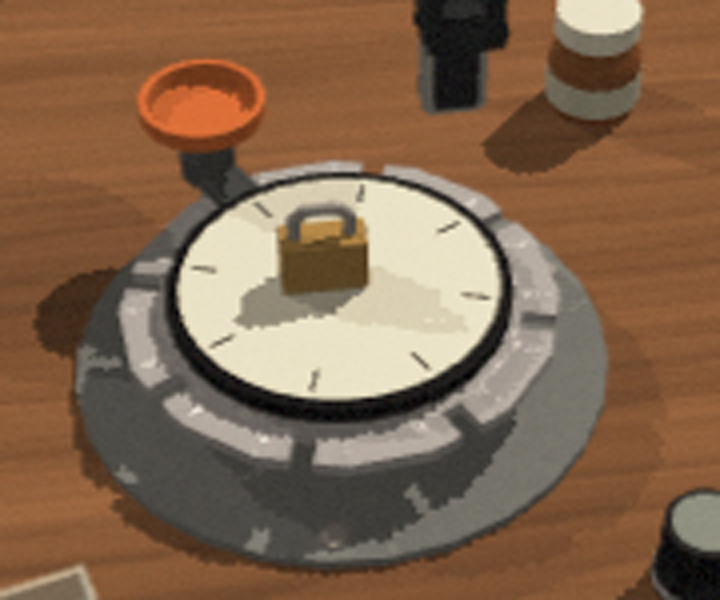

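Axis ≈(574,-33). The dish, using the 106 mm radius, sits at heading ≈208° → ≈(481,-83), with both cameras agreeing. I'll close the gripper and move above it.

>>> {"api": "move_arm", "payload": {
  "moves": [
    {"xyz": [-0.17, -0.25, 0], "spin": 0},
    {"xyz": [-0.35, -0.5, 0], "spin": 0},
    {"xyz": [-0.52, -0.75, 0], "spin": 0},
    {"xyz": [-0.69, -1, 0], "spin": 0},
    {"xyz": [-0.69, -1, 0], "spin": 0},
    {"xyz": [-0.69, -1, 0], "spin": 0}
  ],
  "grip": 1,
  "grip_force": 20
}}

```text
clock: 0.9
tool_pos: [505.3, -82.3, 256.4]
ee_rot: [0.707, 0.707, 0.0, 0.0]
force: [0.9, -0.2, 0.4]
finger_gap: 0.003
finger_force: 0.0
```

>>> {"api": "move_arm", "payload": {
  "moves": [
    {"xyz": [0, -0.2, 0.3], "spin": 0},
    {"xyz": [0, -0.2, 0.6], "spin": 0},
    {"xyz": [0, -0.2, 0.85], "spin": 0},
    {"xyz": [0, -0.2, 0.95], "spin": 0},
    {"xyz": [0, -0.2, 0.95], "spin": 0},
    {"xyz": [0, -0.2, 0.95], "spin": 0}
  ]
}}

```text
clock: 1.65
tool_pos: [481.9, -82.7, 143.4]
ee_rot: [0.707, 0.707, 0.001, 0.001]
force: [-0.2, -0.3, 0.2]
finger_gap: -0.001
finger_force: 0.0
```

```bash
python3 - <<'E'
from h import *
from scipy.optimize import minimize
s=read_state();print(s["clock"],s["tool_pos"],s["ee_rot"],s["force"],s["finger_gap"])
# silhouette fit of dish from the first scene/side pictures, heading + axis
cs=[(n,cam(n),cv2.imread(f"pics/{n}.png")) for n in("scene","side")]
t=np.linspace(0,2*np.pi,60)
def cost(v):
    e=0
    for n,C,im in cs:
        hsv=cv2.cvtColor(im,cv2.COLOR_BGR2HSV);m=cv2.inRange(hsv,(3,190,100),(13,255,255))
        x0,y0,x1,y1=(240,160,300,205) if n=="scene" else (350,155,395,195)
        P=np.vstack([np.c_[v[0]+r*np.cos(t),v[1]+r*np.sin(t),0*t+z] for r,z in((29,96),(29,90),(24,82))])
        p=cv2.convexHull(proj(C,P).astype(np.float32))
        q=np.zeros((200*2,640),np.uint8);cv2.fillConvexPoly(q,np.round(p*16).astype(np.int32),255,shift=4)
        e+=np.sum((q[y0:y1,x0:x1]>0)!=(m[y0:y1,x0:x1]>0))
    return e
g=[(cost((x,y)),x,y) for x in range(474,492,1) for y in range(-92,-72,1)]
g.sort();print(g[:6])
a=read_camera("side");b=read_camera("scene")
cv2.imwrite("pics/ab.png",np.hstack([cv2.resize(a[110:260,260:430],None,fx=2.3,fy=2.3,interpolation=2),cv2.resize(b[110:260,220:390],None,fx=2.3,fy=2.3,interpolation=2)])[...,::-1])
E
```

```text
1.65 [481.90810341 -82.66449793 143.44303927] [7.06993612e-01 7.07219417e-01 5.75532334e-04 6.30481929e-04] [-0.20059021 -0.26722576  0.17524662] -0.0005525550978101746
[(np.int64(539), 484, -84), (np.int64(542), 481, -83), (np.int64(543), 483, -84), (np.int64(543), 484, -83), (np.int64(545), 481, -81), (np.int64(546), 482, -82)]
```

View pics/ab.png

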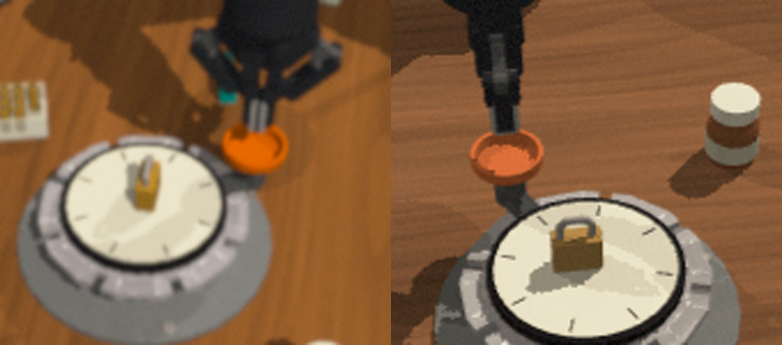

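The shut fingers are slim and centred over the dish in both views: side crop (258,148), scene crop (505,155). Next is the descent until contact.

>>> {"api": "move_arm", "payload": {
  "moves": [
    {"xyz": [0, 0, 0.12]},
    {"xyz": [0, 0, 0.2]},
    {"xyz": [0, 0, 0.25]},
    {"xyz": [0, 0, 0.28]},
    {"xyz": [0, 0, 0.3]},
    {"xyz": [0, 0, 0.3]}
  ]
}}

```text
invalid input
```

>>> {"api": "move_arm", "payload": {
  "moves": [
    {"xyz": [0, 0, 0.12], "spin": 0},
    {"xyz": [0, 0, 0.2], "spin": 0},
    {"xyz": [0, 0, 0.25], "spin": 0},
    {"xyz": [0, 0, 0.28], "spin": 0},
    {"xyz": [0, 0, 0.3], "spin": 0},
    {"xyz": [0, 0, 0.3], "spin": 0}
  ]
}}

```text
clock: 2.5
tool_pos: [480.9, -83.0, 106.4]
ee_rot: [0.707, 0.707, -0.0, 0.0]
force: [-3.1, -0.1, 3.7]
finger_gap: 0.001
finger_force: 1.9
```

>>> {"api": "move_arm", "payload": {
  "moves": [
    {"xyz": [0, 0, 0.02], "spin": 0},
    {"xyz": [0, 0, 0.04], "spin": 0},
    {"xyz": [0, 0, 0.048], "spin": 0},
    {"xyz": [0, 0, 0.048], "spin": 0}
  ]
}}

```text
clock: 3.0
tool_pos: [481.2, -82.8, 100.6]
ee_rot: [0.707, 0.707, 0.0, 0.0]
force: [-2.8, -1.5, 5.3]
finger_gap: -0.003
finger_force: 2.6
```

```bash
python3 - <<'E'
import numpy as np
a=np.array([574.4,-32.9]);r=np.array([481.1,-82.9])-a
for t in [1,3,6,9,12,15,18,20,22,23,24]:
    c,s=np.cos(np.radians(t)),np.sin(np.radians(t));d=np.array([[c,-s],[s,c]])@r-r
    print(t,np.round(d[::-1]/120,3),round(-np.radians(t)/2,3))
E
```

```text
1 [-0.014  0.007] -0.009
3 [-0.04   0.023] -0.026
6 [-0.079  0.048] -0.052
9 [-0.116  0.075] -0.079
12 [-0.153  0.104] -0.105
15 [-0.187  0.134] -0.131
18 [-0.22   0.167] -0.157
20 [-0.241  0.189] -0.175
22 [-0.261  0.213] -0.192
23 [-0.271  0.225] -0.201
24 [-0.28   0.237] -0.209
```

>>> {"api": "move_arm", "payload": {
  "moves": [
    {"xyz": [-0.014, 0.007, 0], "spin": -0.009},
    {"xyz": [-0.04, 0.023, 0], "spin": -0.026},
    {"xyz": [-0.079, 0.048, 0], "spin": -0.052},
    {"xyz": [-0.116, 0.075, 0], "spin": -0.079},
    {"xyz": [-0.153, 0.104, 0], "spin": -0.105},
    {"xyz": [-0.187, 0.134, 0], "spin": -0.131},
    {"xyz": [-0.22, 0.167, 0], "spin": -0.157},
    {"xyz": [-0.241, 0.189, 0], "spin": -0.175},
    {"xyz": [-0.261, 0.213, 0], "spin": -0.192},
    {"xyz": [-0.271, 0.225, 0], "spin": -0.201},
    {"xyz": [-0.28, 0.237, 0], "spin": -0.209},
    {"xyz": [-0.28, 0.237, 0], "spin": -0.209}
  ]
}}

```text
clock: 4.5
tool_pos: [509.8, -116.9, 100.8]
ee_rot: [0.545, 0.838, 0.0, 0.0]
force: [-1.1, -2.2, 5.1]
finger_gap: -0.001
finger_force: 2.6
```

```bash
python3 - <<'E'
from h import *
s=read_state();print(s["tool_pos"],s["force"])
a=read_camera("side");b=read_camera("scene")
cv2.imwrite("pics/ab2.png",np.hstack([cv2.resize(a[110:260,260:430],None,fx=2.3,fy=2.3,interpolation=2),cv2.resize(b[110:260,220:390],None,fx=2.3,fy=2.3,interpolation=2)])[...,::-1])
for n,v in(("side",a),("scene",b)):
    m=cv2.inRange(cv2.cvtColor(v,cv2.COLOR_RGB2HSV),(3,190,100),(13,255,255));m[:,430:]=0;m[:,:220]=0
    m[:140]=0;m[260:]=0
    ys,xs=np.nonzero(m);print(n,len(xs),xs.min(),xs.max(),ys.min(),ys.max())
    C=cam(n);P=atz(C,[[(xs.min()+xs.max())/2,(ys.min()+ys.max())/2]],82)[0];print(P,np.degrees(np.arctan2(P[1]+32.9,P[0]-574.4))%360, np.hypot(P[1]+32.9,P[0]-574.4))
E
```

```text
[ 509.81829379 -116.87319441  100.76345073] [-1.09614588 -2.16511119  5.12327104]
side 250 344 373 156 175
[ 509.66694046 -111.74069638   82.        ] 230.61190010333476 102.01090335513794
scene 244 238 267 185 207
[ 515.79618923 -116.29575575   82.        ] 234.90354492757075 101.92771318362132
```

View pics/ab2.png

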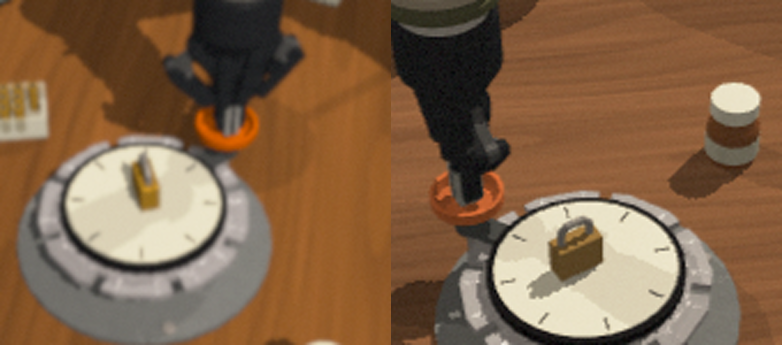

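The turntable and padlock (side crop (145,185)) turned together, and the tip is still centred in the dish. By symmetry the same table applies in the rotated tool frame, so I'll do another 21°.

>>> {"api": "move_arm", "payload": {
  "moves": [
    {"xyz": [-0.014, 0.007, 0], "spin": -0.009},
    {"xyz": [-0.04, 0.023, 0], "spin": -0.026},
    {"xyz": [-0.079, 0.048, 0], "spin": -0.052},
    {"xyz": [-0.116, 0.075, 0], "spin": -0.079},
    {"xyz": [-0.153, 0.104, 0], "spin": -0.105},
    {"xyz": [-0.187, 0.134, 0], "spin": -0.131},
    {"xyz": [-0.22, 0.167, 0], "spin": -0.157},
    {"xyz": [-0.241, 0.189, 0], "spin": -0.175},
    {"xyz": [-0.25, 0.2, 0], "spin": -0.183},
    {"xyz": [-0.25, 0.2, 0], "spin": -0.183},
    {"xyz": [-0.25, 0.2, 0], "spin": -0.183}
  ]
}}

```text
clock: 5.98
tool_pos: [544.2, -134.7, 101.0]
ee_rot: [0.384, 0.924, -0.0, 0.001]
force: [-0.2, -2.8, 4.7]
finger_gap: -0.001
finger_force: 2.6
```

>>> {"api": "move_arm", "payload": {
  "moves": [
    {"xyz": [0, 0, -0.01], "spin": 0},
    {"xyz": [0, 0, -0.025], "spin": 0},
    {"xyz": [0, 0, -0.04], "spin": 0},
    {"xyz": [0, 0, -0.05], "spin": 0},
    {"xyz": [0, 0, -0.05], "spin": 0}
  ]
}}

```text
clock: 6.6
tool_pos: [543.6, -134.0, 106.6]
ee_rot: [0.383, 0.924, 0.0, 0.0]
force: [0.4, -2.5, 3.8]
finger_gap: -0.002
finger_force: 1.9
```

There is still 3.8 N at 106.6 mm, as in the initial press, so the plunger has risen into the notch. I'll lift off and retreat.

>>> {"api": "move_arm", "payload": {
  "moves": [
    {"xyz": [0, 0, -0.03], "spin": 0},
    {"xyz": [0, 0, -0.06], "spin": 0},
    {"xyz": [0, 0, -0.12], "spin": 0},
    {"xyz": [0, 0, -0.3], "spin": 0},
    {"xyz": [0, 0, -0.6], "spin": 0},
    {"xyz": [0, 0, -0.9], "spin": 0},
    {"xyz": [0, 0, -1], "spin": 0},
    {"xyz": [0, 0, -1], "spin": 0}
  ]
}}

```text
clock: 7.6
tool_pos: [543.7, -133.8, 226.8]
ee_rot: [0.383, 0.924, 0.0, 0.0]
force: [-0.7, 0.4, -0.8]
finger_gap: 0.001
finger_force: 0.0
```

```bash
python3 - <<'E'
from h import *
s=read_state();print(s["clock"],s["tool_pos"],s["force"])
a=read_camera("side");b=read_camera("scene")
cv2.imwrite("pics/ab3.png",np.hstack([cv2.resize(a[110:260,260:430],None,fx=2.3,fy=2.3,interpolation=2),cv2.resize(b[130:280,220:390],None,fx=2.3,fy=2.3,interpolation=2)])[...,::-1])
t=np.linspace(0,2*np.pi,60)
best=[]
for dz in(0,4,8):
  for ang in np.arange(246,260,.5):
    e=0;c=[574.4+106*np.cos(np.radians(ang)),-32.9+106*np.sin(np.radians(ang))]
    for n,v in(("side",a),("scene",b)):
        m=cv2.inRange(cv2.cvtColor(v,cv2.COLOR_RGB2HSV),(3,190,100),(13,255,255))
        P=np.vstack([np.c_[c[0]+r*np.cos(t),c[1]+r*np.sin(t),0*t+z-dz] for r,z in((29,96),(29,90),(24,82))])
        q=np.zeros((400,640),np.uint8);p=cv2.convexHull(proj(cam(n),P).astype(np.float32));cv2.fillConvexPoly(q,np.round(p*16).astype(np.int32),255,shift=4)
        k=cv2.dilate(q,np.ones((25,25)))>0
        e+=np.sum(((q>0)!=(m>0))&k)
    best.append((int(e),dz,ang))
best.sort();print(best[:6])
E
```

```text
7.6 [ 543.7433709  -133.8490548   226.80435303] [-0.72095757  0.4481766  -0.76647998]
[(524, 4, np.float64(252.5)), (532, 4, np.float64(253.0)), (536, 0, np.float64(252.5)), (540, 0, np.float64(255.0)), (541, 4, np.float64(252.0)), (543, 4, np.float64(251.5))]
```

View pics/ab3.png

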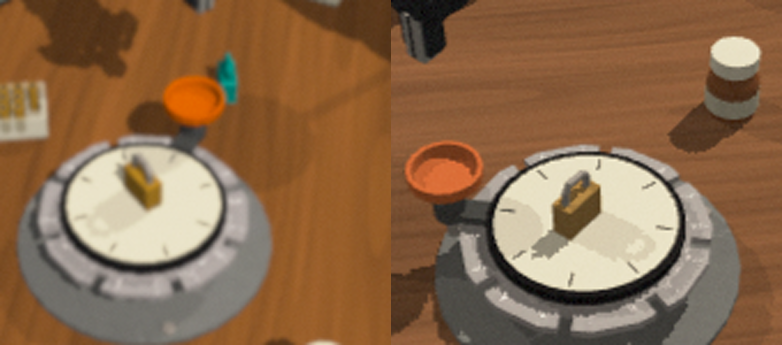

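The view shows the dish at the next position and the padlock standing, turned 45° with the table; the jar and tray are in place. I'll check the height estimator against the initial pictures, when the plunger was known to be up.

```bash
python3 - <<'E'
from h import *
t=np.linspace(0,2*np.pi,60)
now={n:read_camera(n) for n in("side","scene")}
ini={n:cv2.imread(f"pics/{n}.png")[...,::-1] for n in now}
for S,c0 in((ini,208.5),(now,253.5)):
  best=[]
  for dz in range(-4,12,2):
   for R in(104,106,108):
    for ang in np.arange(c0-4,c0+4,.5):
     e=0;c=[574.4+R*np.cos(np.radians(ang)),-32.9+R*np.sin(np.radians(ang))]
     for n,v in S.items():
        m=cv2.inRange(cv2.cvtColor(np.ascontiguousarray(v),cv2.COLOR_RGB2HSV),(3,190,100),(13,255,255))
        P=np.vstack([np.c_[c[0]+r*np.cos(t),c[1]+r*np.sin(t),0*t+z-dz] for r,z in((29,96),(29,90),(24,82))])
        q=np.zeros((400,640),np.uint8);p=cv2.convexHull(proj(cam(n),P).astype(np.float32));cv2.fillConvexPoly(q,np.round(p*16).astype(np.int32),255,shift=4)
        u,w=proj(cam(n),[[*c,90]])[0].astype(int);b=np.s_[w-25:w+25,u-25:u+25]
        e+=np.sum((q[b]>0)!=(m[b]>0))
     best.append((int(e),dz,R,float(ang)))
  best.sort();print(best[:5])
E
```

```text
[(533, 0, 104, 209.5), (540, 0, 106, 208.0), (542, -2, 104, 208.5), (542, 4, 108, 208.0), (544, 2, 106, 207.0)]Traceback (most recent call last):
  File "<stdin>", line 15, in <module>
  File "h.py", line 4, in cam
    c=get_calibration(n); f=200/np.tan(np.radians(c["vfov"]/2))
ValueError: time passes only in moves, steps and waits
```

```bash
python3 - <<'E'
from h import *
C={n:cam(n) for n in("side","scene")}
ini={n:cv2.imread(f"pics/{n}.png")[...,::-1] for n in C}
now={n:read_camera(n) for n in C}
for S,c0 in((ini,208.5),(now,253.5)):
    A=[];B=[]
    for n,v in S.items():
        u,w=proj(C[n],[[574.4+106*np.cos(np.radians(c0)),-32.9+106*np.sin(np.radians(c0)),90]])[0].astype(int)
        h=cv2.cvtColor(np.ascontiguousarray(v[w-22:w+22,u-25:u+25]),cv2.COLOR_RGB2HSV)
        m=cv2.inRange(h,(2,175,110),(13,255,255))
        c=cv2.convexHull(max(cv2.findContours(m,0,1)[0],key=cv2.contourArea));M=cv2.moments(c)
        p=np.array([M["m10"]/M["m00"]+u-25,M["m01"]/M["m00"]+w-22])
        o=C[n][2];d=atz(C[n],[p],0)[0]-o;d/=np.linalg.norm(d);N=np.eye(3)-np.outer(d,d);A.append(N);B.append(N@o)
        print(n,M["m00"],p.round(1))
    X=np.linalg.solve(sum(A),sum(B));print(X.round(1),np.degrees(np.arctan2(X[1]+32.9,X[0]-574.4))%360,np.hypot(X[0]-574.4,X[1]+32.9))
E
```

```text
side 502.5 [369.3 172.7]
scene 583.0 [269.8 177.2]
[484.  -82.6  94.3] 208.80886984719504 103.12609422846059
side 425.5 [344.1 153.9]
scene 686.0 [242.6 203.9]
[ 543.8 -133.1   91.2] 253.01194884239294 104.72864041983966
```

```bash
python3 -c "
from cell import *
print(finish_job())"
```

```text
the job is handed in; nothing more can be done
None
```

I pressed the plunger, turned the turntable one notch anticlockwise and lifted clear, then handed the job in; the judge gave no verdict. The camera measured about 44° of turn. The force on lifting shows the plunger came up into the next notch, and the padlock rode round standing, with the jar in place and the tray where the frame showed it. I did not check the loupe at the end.

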